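Strip the gearbox shaft into its kitting nests

ROBOT

A 6-joint arm with a two-finger parallel gripper is mounted at the origin on a cart in front of the work surface, level with it; the furniture and walls round the work are solid. World frame = base frame: x ahead of the robot, y to its left, z up, the work surface at z = 0. Lengths are in m, angles in rad, forces in N, time in s.
With the tool pointing down it reaches from about 0.375 to 0.9 m from the base axis. Payload 3.1 kg.
Tool frame: the origin (TCP) lies at the very end of the fingers, on their centre line; the grasp point (between the pads) lies 19 mm behind it; z points along the fingers, y is the line along which they close (so a half turn about z gives the same grasp; the last joint's range is limited). The gripper opens to 87 mm and grips with 3 to 60 N. Pads are 19 mm wide; open, the fingers measure 117 mm over their backs; the gripper's body (75 mm by 190 mm) begins 51 mm behind the grasp point.
Start: joints at [0.928, 0.527, 1.433, -0, 1.181, -0.178], TCP at [0.28, 0.559, 0.223] pointing down, gripper open.
Joint ranges: [-3.08, 3.08], [-0.75, 2.2], [0.22, 2.44], [-1.43, 4.57], [0, 2.65], [-2.85, 2.85]. Speed limits (rad/s): [2.79, 2.79, 3.14, 3.14, 3.14, 3.14].

INTERFACE

Orientations are given as a rotation vector (axis times angle).
In Python, from station import readout, viewer, robot, finder gives the robot as it stands.
- The arm moves only by the shell command python3 -m pendant 'ROWS' [FORCE]. ROWS is JSON, a list of rows, each a list of 7 numbers: the closure, from -1 (fully open) to 1 (shut), so that 0 is half open, then the shift along the tool's x, y, z in m, then the turn, a rotation vector about the tool's x, y, z in rad. A call has exactly 10 rows; each row is the pose to reach, as a shift and turn from the pose commanded when the call began, along the tool's axes at that moment; what a row does not reach only later rows make up. A row lasts 1/10 s, in which the tool goes at most 50 mm and 8.59 degrees, less where a joint would pass 70% of its speed; a pose out of reach is approached as far as the arm can. A call with a gripper value outside its range is refused whole. The fingers move at their own pace and stop on an object; FORCE is the grip in N (left out, the last holds). Time passes only in rows, so rows that repeat a pose let the fingers close, or fill a call up. It gives the time, the measured TCP pose, the force, the opening and the grip force at its end, in the units of the state.
- readout.read_state(): the state, without advancing time (a new reading comes with each control period).
- viewer.read_camera(name): name is "side" or "top" or "wrist"; returns a dict with "color" (400x640x3 uint8, red, green, blue), "vertical_fov" (degrees; the focal length in pixels is half the picture's height over the tangent of half this angle, whatever the lens; pixels are square), "cx", "cy" (the principal point, pixels), "world_to_cam" (4x4, takes a point from world to camera coordinates). Camera axes: x right, y down, z forward; pixel columns grow to the right and rows downward; lengths in m; the calibration is good to about 2 mm. A picture is of the moment at which its call begins. There is no depth.
- robot.job_done(): hands the job in; it is judged then, once.
Trained networks look in a picture, given as the dict that the camera call returned (one of the last four; its "shot" number tells which), for a name from the list of things; names that differ only in an ending like _2 or _b are one class to them, and where a whole thing is asked for, a point or a joint stands for the part that bears it (a point fixed in the world has none). Each returns a list of dicts, best first, with "p" (0 to 1); they miss things now and then, are a little off and sometimes report something else, mostly with a low value. They report only what shows in the picture. A call takes as long as a camera call.
- finder.outline_of(picture, thing): "region" (400x640 bool, what is visible of it) and "box" ([centre column, centre row, width, height] in pixels, round what is visible of it).
The state is a dict: "clock": time; "q": joint angles; "joint_velocities": joint speeds; "effort": joint torques, N m; "tcp_pos": TCP position; "eef_rot": TCP orientation; "contact_force": force on the tool from outside, world axes, zero at the start; "moment": the same for the moment, N m; "gripper_width": finger opening in m; "finger_force": force on a finger pad.
Only numpy, scipy, OpenCV 4.12 (cv2) and the standard library are available. Lean on these libraries where they do the work, as an engineer would, in place of code of your own. Each camera call takes 0.05 s, during which the arm holds its last target. There are 200 camera calls.

TASK

A gearbox shaft stands upright in its bench stand with a collar, a small pinion, a ball bearing and a large gear stacked on it. Strip it one part at a time from the top: lift each part off and lay it flat, the same side up, down in the pocket of the nest block that is cut for its diameter (the four pockets go up in size with the four parts), before you take the next. Leave the tin that stands among the nests where it is.

Things in the scene. Friction and masses are not known exactly. Their poses are not given: they have to be found in the camera images.
- shaft_stand: fixed aluminium plate 104 x 92 x 12 mm with the steel shaft upright in its middle. Origin: centre of its underside, on the shaft's axis, z up. The shaft steps down in diameter upward (31 to 11.5 mm) and ends at 82 mm. The parts slide off straight up, play 1.2 mm all round; undersides at 26 (large gear), 42 (bearing), 57 (pinion), 73 mm (collar), stack's top at 87 mm.
- collar: plain dark steel collar, the uppermost part and the smallest: loose ring with a round through bore, 28 mm outside diameter, 14 mm high, bore 14 mm, about 50 g. Origin: on its axis at the underside; z is the axis and points up at the start.
- pinion: small toothed gear, second from the top: loose ring with a round through bore, 40 mm outside diameter, 16 mm high, bore 18 mm, about 110 g; 14 teeth, about 5 mm deep (it can be gripped across the teeth at any angle). Origin: on its axis at the underside; z is the axis and points up at the start.
- bearing: ball bearing with bright races and a black seal between them, third from the top: loose ring with a round through bore, 52 mm outside diameter, 15 mm high, bore 25 mm, about 130 g. Origin: on its axis at the underside; z is the axis and points up at the start.
- big_gear: large toothed gear, the lowest part: loose ring with a round through bore, 68 mm outside diameter, 16 mm high, bore 34 mm, about 300 g; 26 teeth, about 5 mm deep (it can be gripped across the teeth at any angle). Origin: on its axis at the underside; z is the axis and points up at the start.
- nest_collar: fixed square block, 106 mm wide, 18 mm high: black plastic on a plywood foot. In the middle of its top the round pocket for the collar: 39 mm across, 5 mm deep, 2 mm chamfer round the mouth, grey felt floor. Origin: centre of the block's underside, z up, x and y along its sides; the pocket's floor is 13 mm above it.
- nest_pinion: fixed square block, 106 mm wide, 18 mm high: black plastic on a plywood foot. In the middle of its top the round pocket for the pinion: 51 mm across, 5 mm deep, 2 mm chamfer round the mouth, grey felt floor. Origin: centre of the block's underside, z up, x and y along its sides; the pocket's floor is 13 mm above it.
- nest_bearing: fixed square block, 106 mm wide, 18 mm high: black plastic on a plywood foot. In the middle of its top the round pocket for the ball bearing: 63 mm across, 5 mm deep, 2 mm chamfer round the mouth, grey felt floor. Origin: centre of the block's underside, z up, x and y along its sides; the pocket's floor is 13 mm above it.
- nest_gear: fixed square block, 106 mm wide, 18 mm high: black plastic on a plywood foot. In the middle of its top the round pocket for the large gear: 79 mm across, 5 mm deep, 2 mm chamfer round the mouth, grey felt floor. Origin: centre of the block's underside, z up, x and y along its sides; the pocket's floor is 13 mm above it.
- grease_tin: bystander: loose round tin, 77 mm across, 52 mm high, white lid, standing among the nests; not to be moved. Origin: centre of its underside.

How it is judged:
On the way, in this order (a step that is already met when the one before it is completed fails the run):
1. the collar lies in its nest, let go (horizontal distance between collar and nest_collar below 0.009 m and z of collar in the frame of nest_collar between 0.0105 and 0.0155 m and angle between collar's own z axis and vertical below 0.07 rad and linear speed of collar below 0.02 m/s and angular speed of collar below 0.2 rad/s and contact force between collar and the fingers below 0.2 N), for 0.2 s.
2. the pinion lies in its nest, let go (horizontal distance between pinion and nest_pinion below 0.009 m and z of pinion in the frame of nest_pinion between 0.0105 and 0.0155 m and angle between pinion's own z axis and vertical below 0.07 rad and linear speed of pinion below 0.02 m/s and angular speed of pinion below 0.2 rad/s and contact force between pinion and the fingers below 0.2 N), for 0.2 s.
3. the ball bearing lies in its nest, let go (horizontal distance between bearing and nest_bearing below 0.009 m and z of bearing in the frame of nest_bearing between 0.0105 and 0.0155 m and angle between bearing's own z axis and vertical below 0.07 rad and linear speed of bearing below 0.02 m/s and angular speed of bearing below 0.2 rad/s and contact force between bearing and the fingers below 0.2 N), for 0.2 s.
4. the large gear lies in its nest, let go (horizontal distance between big_gear and nest_gear below 0.009 m and z of big_gear in the frame of nest_gear between 0.0105 and 0.0155 m and angle between big_gear's own z axis and vertical below 0.07 rad and linear speed of big_gear below 0.02 m/s and angular speed of big_gear below 0.2 rad/s and contact force between big_gear and the fingers below 0.2 N), for 0.2 s.
At the end, for the whole second after the job is handed in: Collar, pinion, ball bearing and large gear each lie in their own nest: axis within 9 mm of the nest's centre, underside at the pocket's floor (10.5 to 15.5 mm above the nest's underside), upright within 0.07 rad and the same way up as at the start, at rest and let go (all of step 1 and all of step 2 and all of step 3 and all of step 4); the robot touches nothing.
It fails at once if the grease tin is shifted by more than 20 mm (distance of grease_tin from where it was at the start of the episode above 0.02 m).
It also fails if it takes over 106 s, if anything falls off the work surface, if the arm or the gripper's body presses on something with over 40 N, if the wrist force passes 120 N, or if a joint passes its speed limit or range.

## Working session

There is one attempt and no reset: what is moved stays moved. The work goes in short steps, Python scripts to look and compute and a shell command to move; the robot and the scene stay as the last step left them, time stands still between calls to the robot, and variables do not carry over. Pictures are saved under pics/ and viewed, at most 14 in all, crops included, and the job is handed in when it is done.

```bash
mkdir -p pics; ls
python3 - <<'E'
from station import readout, viewer, robot, finder
import cv2,numpy as np
s=readout.read_state(); print({k:np.round(v,3).tolist() for k,v in s.items()})
for n in ("top","side"):
    p=viewer.read_camera(n); cv2.imwrite(f"pics/{n}0.png",p["color"][:,:,::-1]); print(n,p["vertical_fov"],p["cx"],p["cy"],np.round(p["world_to_cam"],3).tolist())
    for t in "shaft_stand collar nest_collar nest_pinion nest_bearing nest_gear grease_tin".split():
        print(t,[(round(d["p"],2),np.round(d["box"]).tolist()) for d in finder.outline_of(p,t)[:3]])
E
```

```text
pics
{'clock': 0.0, 'q': [0.928, 0.528, 1.434, -0.0, 1.181, -0.179], 'joint_velocities': [0.0, 0.0, -0.001, 0.001, 0.001, 0.0], 'effort': [0.001, -44.004, -17.659, 0.063, 0.058, -0.0], 'tcp_pos': [0.279, 0.558, 0.222], 'eef_rot': [-0.722, -3.057, 0.003], 'contact_force': [-0.062, -0.043, -1.322], 'moment': [-0.017, -0.038, 0.049], 'finger_force': 0.0, 'gripper_width': 0.087}
top 56.28654383947311 327.544650772159 199.04048479301747 [[-0.023, -1.0, 0.003, 0.026], [-0.99, 0.022, -0.143, 0.535], [0.143, -0.006, -0.99, 0.832], [0.0, 0.0, 0.0, 1.0]]
shaft_stand [(0.77, [333.0, 170.0, 44.0, 44.0])]
collar [(0.63, [331.0, 162.0, 15.0, 13.0])]
nest_collar [(0.79, [265.0, 232.0, 48.0, 54.0])]
nest_pinion [(0.75, [255.0, 167.0, 46.0, 40.0])]
nest_bearing [(0.82, [404.0, 238.0, 54.0, 48.0])]
nest_gear []
grease_tin [(0.69, [408.0, 165.0, 37.0, 36.0])]
side 47.30088468934763 323.0805942374104 198.3498848639488 [[0.828, -0.56, -0.014, -0.423], [-0.321, -0.454, -0.831, 0.252], [0.459, 0.693, -0.556, 0.667], [0.0, 0.0, 0.0, 1.0]]
shaft_stand [(0.68, [365.0, 216.0, 62.0, 54.0])]
collar [(0.57, [364.0, 193.0, 11.0, 17.0])]
nest_collar [(0.59, [261.0, 210.0, 63.0, 39.0])]
nest_pinion [(0.73, [318.0, 182.0, 58.0, 36.0])]
nest_bearing [(0.56, [348.0, 308.0, 92.0, 75.0])]
nest_gear [(0.75, [296.0, 253.0, 74.0, 53.0]), (0.33, [364.0, 208.0, 26.0, 18.0])]
grease_tin [(0.84, [430.0, 262.0, 45.0, 53.0])]
```

Run:
```python
import cv2,numpy as np
a=cv2.imread("pics/top0.png")[120:300,200:480];b=cv2.imread("pics/side0.png")[150:360,200:480]
cv2.imwrite("pics/c0.png",cv2.resize(np.vstack([a,b]),None,fx=1.5,fy=1.5,interpolation=cv2.INTER_CUBIC))
```

```text
(no output)
```

View pics/c0.png

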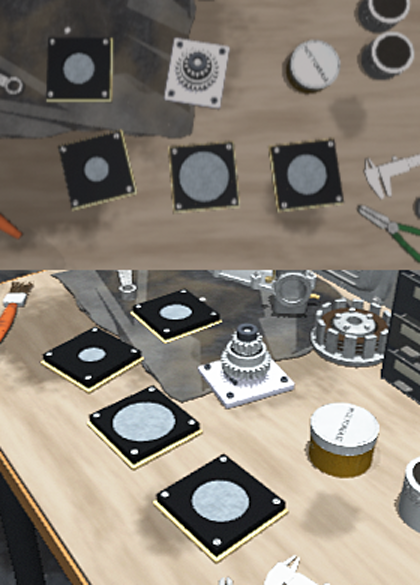

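View pics/top0.png

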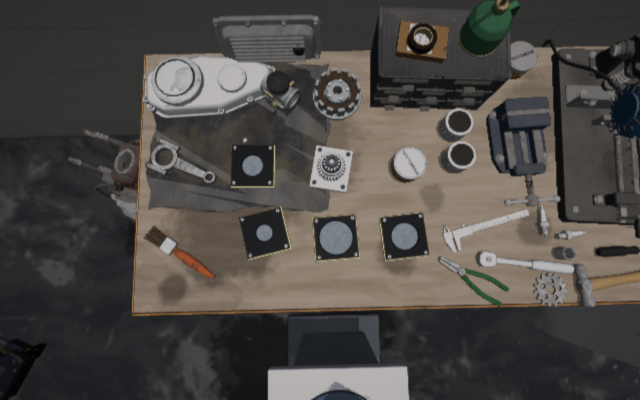

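```bash
cat > h.py <<'E'
from station import readout, viewer, robot, finder
import cv2, numpy as np
from scipy.spatial.transform import Rotation as R
def focal(p): return p["color"].shape[0]/2/np.tan(np.radians(p["vertical_fov"])/2)
def back(p,u,v,z):
    T=p["world_to_cam"]; r=T[:3,:3].T; c=-r@T[:3,3]
    d=r@np.array([(u-p["cx"])/focal(p),(v-p["cy"])/focal(p),1]); return (c+d*(z-c[2])/d[2])
def proj(p,X):
    T=p["world_to_cam"]; q=T[:3,:3]@X+T[:3,3]; return q[:2]/q[2]*focal(p)+[p["cx"],p["cy"]]
def felt(p,name):
    "centre of felt disc: grey blob inside the nest outline"
    o=finder.outline_of(p,name)
    if not o: return None
    o=o[0]; m=cv2.morphologyEx(o["region"].astype(np.uint8),cv2.MORPH_CLOSE,np.ones((9,9)))
    c=p["color"].astype(int); g=((c.min(2)>90)&(c.max(2)-c.min(2)<40)&(m>0)).astype(np.uint8)
    n,l,st,ce=cv2.connectedComponentsWithStats(g); k=1+st[1:,4].argmax(); return ce[k],st[k,2:5],o["p"]
def go(xyz,closing_yaw=None):
    "shift (tool axes) and turn from the measured pose to xyz, tool down, tool y at closing_yaw (mod pi)"
    s=readout.read_state(); r=R.from_rotvec(s["eef_rot"]); t=r.inv().apply(np.array(xyz)-s["tcp_pos"])
    yv=r.as_matrix()[:,1]; yaw=np.arctan2(yv[1],yv[0]); w=yaw if closing_yaw is None else yaw+(closing_yaw-yaw+np.pi/2)%np.pi-np.pi/2
    y=[np.cos(w),np.sin(w),0]; z=[0,0,-1]; D=R.from_matrix(np.array([np.cross(y,z),y,z]).T)
    print("shift",np.round(t,4),"turn",np.round((r.inv()*D).as_rotvec(),4),"yaw",round(yaw,3),"tcp",np.round(s["tcp_pos"],4),"q",np.round(s["q"],2),"w",s["gripper_width"],"t",s["clock"])
E
python3 - <<'E'
from h import *
for n in ("top","side"):
    p=viewer.read_camera(n)
    for t in "nest_collar nest_pinion nest_bearing nest_gear".split():
        f=felt(p,t)
        if f: print(n,t,np.round(f[0],1),f[1],f[2],np.round(back(p,*f[0],.013),4))
    o=finder.outline_of(p,"collar")[0]; print("collar",np.round(back(p,*o["box"][:2],.080),4))
    o=finder.outline_of(p,"grease_tin")[0]; print("tin",np.round(back(p,*o["box"][:2],.040),4))
go([.5,0,.2])
E
```

```text
top nest_collar [263.9 232.4] [ 15  16 192] 0.57 [0.4625 0.1659 0.013 ]
top nest_pinion [252.2 165.2] [ 20  20 306] 0.91 [0.6258 0.1946 0.013 ]
top nest_bearing [404.1 235.8] [ 25  26 516] 0.67 [ 0.447  -0.1652  0.013 ]
top nest_gear [335.5 237.3] [ 32  32 831] 0.65 [ 0.4471 -0.003   0.013 ]
collar [6.103e-01 3.000e-04 8.000e-02]
tin [ 0.6104 -0.1764  0.04  ]
side nest_collar [260.8 206. ] [ 18   9 126] 0.68 [0.4625 0.1682 0.013 ]
side nest_pinion [316.6 177.6] [ 22  10 163] 0.72 [0.6263 0.1972 0.013 ]
side nest_bearing [346.4 303.5] [ 38  28 815] 0.84 [ 0.4464 -0.1647  0.013 ]
side nest_gear [295.3 250.7] [ 42  26 843] 0.66 [ 0.4467 -0.0021  0.013 ]
collar [0.6137 0.0043 0.08  ]
tin [ 0.6034 -0.1915  0.04  ]
shift [-0.4472 -0.4013  0.0225] turn [-0. -0. -0.] yaw 1.107 tcp [0.2796 0.559  0.2225] q [ 0.93  0.53  1.43  0.    1.18 -0.18] w 0.08714260179822726 t 1.5
```

```bash
python3 -c "
from h import *
go([.611,.002,.20])"
```

```text
shift [-0.5456 -0.3498  0.0225] turn [-0. -0. -0.] yaw 1.107 tcp [0.2796 0.559  0.2225] q [ 0.93  0.53  1.43  0.    1.18 -0.18] w 0.08714260179822726 t 1.5
```

```bash
python3 -m pendant '[[-1,-0.042,-0.027,0.002,0,0,0],[-1,-0.084,-0.054,0.004,0,0,0],[-1,-0.126,-0.081,0.006,0,0,0],[-1,-0.168,-0.108,0.008,0,0,0],[-1,-0.21,-0.135,0.01,0,0,0],[-1,-0.252,-0.162,0.012,0,0,0],[-1,-0.294,-0.189,0.014,0,0,0],[-1,-0.336,-0.216,0.016,0,0,0],[-1,-0.378,-0.243,0.018,0,0,0],[-1,-0.42,-0.27,0.02,0,0,0]]' && python3 -c "
from h import *
go([.611,.002,.20])"
```

```text
clock: 2.5
tcp_pos: [0.5353, 0.1277, 0.2027]
eef_rot: [0.722, 3.057, 0.001]
contact_force: [-0.1, -0.3, -0.8]
gripper_width: 0.0867
finger_force: 0.0
shift [-0.1239 -0.0786  0.0027] turn [ 0.0005  0.0005 -0.    ] yaw 1.107 tcp [0.5353 0.1277 0.2027] q [ 0.03  0.45  1.64  0.    1.05 -1.08] w 0.08670515781577284 t 2.5
```

```bash
python3 -m pendant '[[-1,-0.042,-0.027,0,0,0,0],[-1,-0.084,-0.053,0,0,0,0],[-1,-0.11,-0.07,0,0,0,0],[-1,-0.125,-0.0795,0.001,0,0,0],[-1,-0.125,-0.0795,0.001,0,0,0],[-1,-0.125,-0.0795,0.001,0,0,0],[-1,-0.125,-0.0795,0.001,0,0,0],[-1,-0.125,-0.0795,0.001,0,0,0],[-1,-0.125,-0.0795,0.001,0,0,0],[-1,-0.125,-0.0795,0.001,0,0,0]]'
python3 - <<'E'
from h import *
go([.611,.002,.20])
p=viewer.read_camera("wrist"); cv2.imwrite("pics/w1.png",p["color"][:,:,::-1]); print(np.round(p["world_to_cam"],3).tolist(),p["vertical_fov"])
for t,z in (("collar",.087),("pinion",.073),("bearing",.057),("big_gear",.042)):
    print(t,[(round(d["p"],2),np.round(d["box"]).tolist(),np.round(back(p,*d["box"][:2],z),4)) for d in finder.outline_of(p,t)[:2]])
E
```

```text
clock: 3.5
tcp_pos: [0.6104, 0.0034, 0.2017]
eef_rot: [0.72, 3.058, 0.0]
contact_force: [-0.4, -0.6, -0.6]
gripper_width: 0.087
finger_force: 0.0
shift [-0.0012 -0.001   0.0017] turn [ 0.      0.0001 -0.    ] yaw 1.108 tcp [0.6104 0.0034 0.2017] q [-0.18  0.53  1.49  0.    1.12 -1.29] w 0.0870122763481397 t 3.5
[[0.447, 0.895, 0.001, -0.276], [0.862, -0.431, 0.266, -0.551], [0.238, -0.118, -0.964, 0.224], [0.0, 0.0, 0.0, 1.0]] 69.35706796843434
collar [(0.67, [323.0, 201.0, 30.0, 30.0], array([0.6157, 0.003 , 0.087 ]))]
pinion [(0.69, [325.0, 189.0, 35.0, 25.0], array([0.6081, 0.0085, 0.073 ]))]
bearing [(0.73, [323.0, 192.0, 44.0, 42.0], array([0.614 , 0.0035, 0.057 ]))]
big_gear [(0.89, [325.0, 184.0, 60.0, 52.0], array([0.6098, 0.0081, 0.042 ]))]
```

View pics/w1.png

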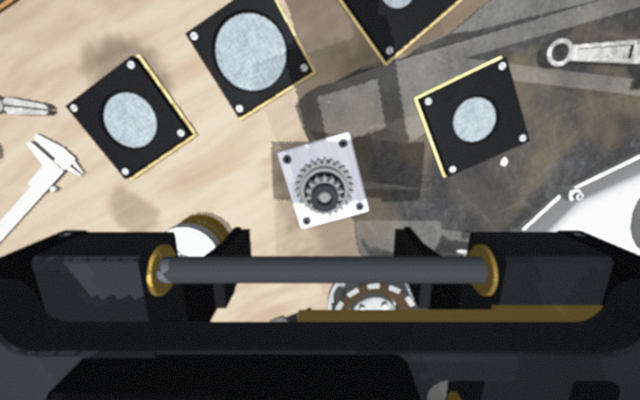

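Run:
```python
from h import *
p=viewer.read_camera("wrist")
print("plate",back(p,324.2,182.6,.0125), back(p,324,195,.087))
q=viewer.read_camera("top"); 
a=cv2.resize(p["color"][120:240,265:385],(480,480),interpolation=cv2.INTER_CUBIC)
cv2.imwrite("pics/w2.png",a[:,:,::-1])
```

```text
plate [0.61425856 0.00456208 0.0125    ] [0.61070811 0.00544549 0.087     ]
```

View pics/w2.png

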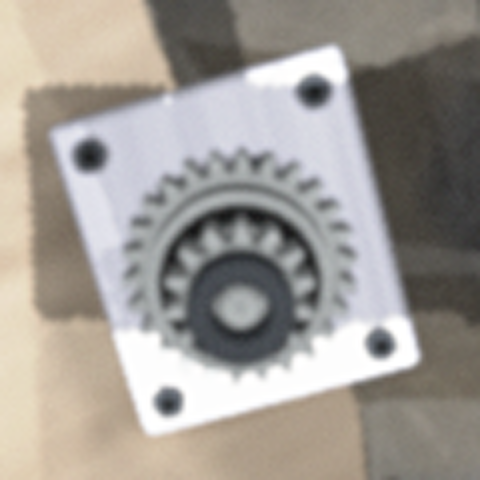

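Run:
```python
from h import *
p=viewer.read_camera("wrist")
for u,v,z in ((324.6,183,.0125),(325.3,196,.087),(325,196.2,.082)): print(back(p,u,v,z))
p=viewer.read_camera("top")
a=cv2.resize(p["color"][140:200,300:360],(480,480),interpolation=cv2.INTER_CUBIC)
cv2.imwrite("pics/t2.png",a[:,:,::-1])
go([.613,.004,.12])
```

```text
[0.61493042 0.004676   0.0125    ]
[0.61219464 0.00603481 0.087     ]
[0.61345573 0.00513646 0.082     ]
shift [-0.0014  0.0024  0.0815] turn [-0. -0. -0.] yaw 1.107 tcp [0.6106 0.0025 0.2015] q [-0.18  0.53  1.49 -0.    1.12 -1.29] w 0.08663407715738537 t 3.95
```

```bash
python3 -m pendant '[[-1,-0.0015,0.0025,0.03,0,0,0],[-1,-0.0015,0.0025,0.06,0,0,0],[-1,-0.0015,0.0025,0.09,0,0,0],[-1,-0.0015,0.0025,0.11,0,0,0],[-1,-0.0015,0.0025,0.122,0,0,0],[-1,-0.0015,0.0025,0.122,0,0,0],[0,-0.0015,0.0025,0.122,0,0,0],[0,-0.0015,0.0025,0.122,0,0,0],[0,-0.0015,0.0025,0.122,0,0,0],[0,-0.0015,0.0025,0.122,0,0,0]]' 5
python3 - <<'E'
from h import *
go([.613,.004,.079])
p=viewer.read_camera("wrist")
a=cv2.resize(p["color"][150:330,200:440],(720,540),interpolation=cv2.INTER_CUBIC)
cv2.imwrite("pics/w3.png",a[:,:,::-1])
E
```

```text
clock: 4.95
tcp_pos: [0.6137, 0.0041, 0.0805]
eef_rot: [0.721, 3.056, 0.0]
contact_force: [0.8, -0.0, 0.4]
gripper_width: 0.0628
finger_force: 0.0
shift [ 0.0006 -0.0004  0.0015] turn [ 0.0005  0.0017 -0.    ] yaw 1.107 tcp [0.6137 0.0041 0.0805] q [-0.18  0.7   1.57 -0.    0.87 -1.28] w 0.06279728845094293 t 4.95
```

View pics/w3.png

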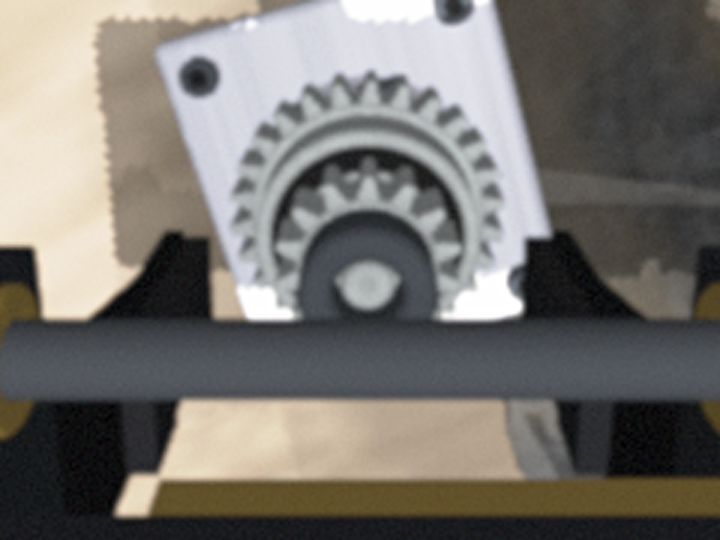

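```bash
python3 -m pendant '[[1,0,0,0.001,0,0,0],[1,0,0,0.001,0,0,0],[1,0,0,0.001,0,0,0],[1,0,0,0.001,0,0,0],[1,0,0,0.001,0,0,0],[1,0,0,0.001,0,0,0],[1,0,0,0.001,0,0,0],[1,0,0,0.001,0,0,0],[1,0,0,0.001,0,0,0],[1,0,0,0.001,0,0,0]]' 15
python3 - <<'E'
from h import *
go([.613,.004,.18]); go([.4625,.167,.16]); go([.4625,.167,.025])
E
```

```text
clock: 6.0
tcp_pos: [0.613, 0.0042, 0.0785]
eef_rot: [-0.722, -3.057, 0.0]
contact_force: [0.5, -0.2, -0.1]
gripper_width: 0.0271
finger_force: 15.0
shift [-0.     -0.0002 -0.1015] turn [-0.0001 -0.0001 -0.    ] yaw 1.107 tcp [0.613  0.0042 0.0785] q [-0.18  0.7   1.58 -0.    0.87 -1.28] w 0.027126842177183107 t 6.0
shift [ 0.2075  0.0783 -0.0815] turn [-0.0001 -0.0001 -0.    ] yaw 1.107 tcp [0.613  0.0042 0.0785] q [-0.18  0.7   1.58 -0.    0.87 -1.28] w 0.027126842177183107 t 6.0
shift [0.2075 0.0783 0.0535] turn [-0.0001 -0.0001 -0.    ] yaw 1.107 tcp [0.613  0.0042 0.0785] q [-0.18  0.7   1.58 -0.    0.87 -1.28] w 0.027126842177183107 t 6.0
```

```bash
python3 -m pendant '[[1,0,0,-0.015,0,0,0],[1,0,0,-0.045,0,0,0],[1,0,0,-0.075,0,0,0],[1,0.03,0.011,-0.08,0,0,0],[1,0.07,0.026,-0.08,0,0,0],[1,0.11,0.042,-0.08,0,0,0],[1,0.15,0.057,-0.08,0,0,0],[1,0.18,0.068,-0.08,0,0,0],[1,0.2,0.075,-0.06,0,0,0],[1,0.2075,0.078,-0.03,0,0,0]]'
python3 - <<'E'
from h import *
go([.4625,.167,.026])
p=viewer.read_camera("wrist"); cv2.imwrite("pics/w4.png",p["color"][:,:,::-1])
for n in ("nest_collar","nest_pinion","nest_gear"):
    f=felt(p,n); print(n,f and (f[0],f[1],back(p,*f[0],.013)))
E
```

```text
clock: 7.0
tcp_pos: [0.4622, 0.1685, 0.1107]
eef_rot: [0.717, 3.054, 0.003]
contact_force: [0.6, 0.3, -1.0]
gripper_width: 0.0271
finger_force: 15.0
shift [-0.0006 -0.0015  0.0847] turn [ 0.0029  0.0039 -0.    ] yaw 1.109 tcp [0.4622 0.1685 0.1107] q [ 0.12  0.53  1.87  0.    0.74 -0.99] w 0.02705374234296285 t 7.0
nest_collar (array([318.77317073, 200.12601626]), array([  41,   39, 1230], dtype=int32), array([0.46096024, 0.16669361, 0.013     ]))
nest_pinion (array([350.  , 305.25]), array([3, 3, 4], dtype=int32), array([0.57661906, 0.14489139, 0.013     ]))
nest_gear (array([144.98261527, 239.7755102 ]), array([  59,   33, 1323], dtype=int32), array([ 0.42164115, -0.00122511,  0.013     ]))
```

View pics/w4.png

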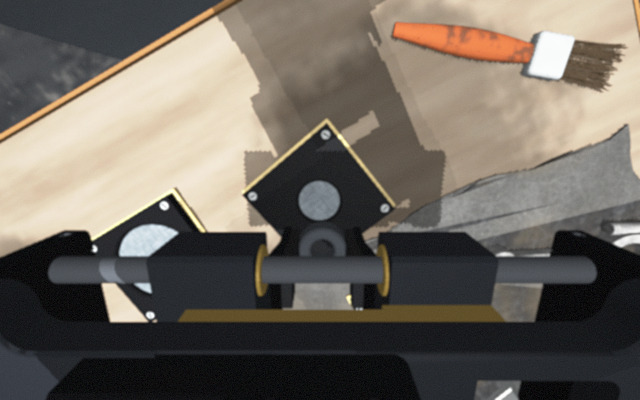

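```bash
python3 -m pendant '[[1,0,-0.001,0.03,0,0,0],[1,0,-0.001,0.06,0,0,0],[1,0,-0.001,0.078,0,0,0],[1,0,-0.001,0.086,0,0,0],[1,0,-0.001,0.087,0,0,0],[1,0,-0.001,0.087,0,0,0],[1,0,-0.001,0.087,0,0,0],[-0.1,0,-0.001,0.087,0,0,0],[-0.1,0,-0.001,0.087,0,0,0],[-0.1,0,-0.001,0.087,0,0,0]]'
python3 - <<'E'
from h import *
go([.4625,.167,.12])
p=viewer.read_camera("wrist"); cv2.imwrite("pics/w5.png",cv2.resize(p["color"][130:330,200:440],(720,600))[:,:,::-1])
E
```

```text
clock: 8.2
tcp_pos: [0.4622, 0.1659, 0.022]
eef_rot: [0.722, 3.057, 0.0]
contact_force: [0.7, 0.3, 0.8]
gripper_width: 0.0431
finger_force: 0.0
shift [ 0.0001  0.0011 -0.098 ] turn [ 0.0005  0.0007 -0.    ] yaw 1.107 tcp [0.4622 0.1659 0.022 ] q [ 0.12  0.7   1.91 -0.    0.53 -0.99] w 0.04306924837170788 t 8.2
```

View pics/w5.png

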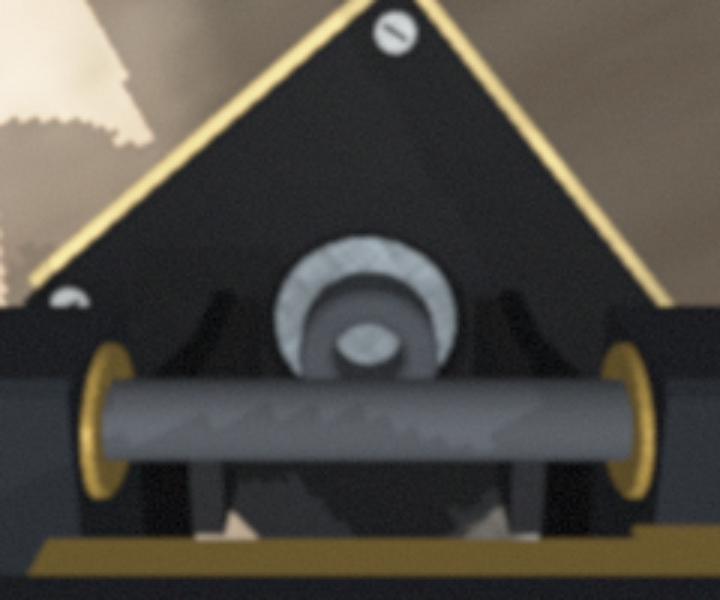

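```bash
python3 -m pendant '[[-0.1,0,0,-0.03,0,0,0],[-1,0,0,-0.07,0,0,0],[-1,-0.02,-0.008,-0.1,0,0,0],[-1,-0.06,-0.022,-0.11,0,0,0],[-1,-0.1,-0.037,-0.11,0,0,0],[-1,-0.14,-0.052,-0.11,0,0,0],[-1,-0.18,-0.067,-0.11,0,0,0],[-1,-0.2,-0.075,-0.11,0,0,0],[-1,-0.2075,-0.077,-0.1,0,0,0],[-1,-0.2075,-0.077,-0.08,0,0,0]]' && python3 -m pendant '[[-1,0,0,0.02,0,0,0],[-1,0,0,0.033,0,0,0],[-1,0,0,0.038,0,0,0],[0.3,0,0,0.038,0,0,0],[1,0,0,0.038,0,0,0],[1,0,0,0.038,0,0,0],[1,0,0,0.038,0,0,0],[1,0,0,0.038,0,0,0],[1,0,0,0.038,0,0,0],[1,0,0,0.038,0,0,0]]' 15
python3 - <<'E'
from h import *
go([.613,.004,.064]); go([.626,.196,.15])
E
```

```text
clock: 9.25
tcp_pos: [0.6147, 0.0033, 0.1019]
eef_rot: [0.723, 3.054, 0.001]
contact_force: [-0.8, -0.1, -0.6]
gripper_width: 0.0868
finger_force: 0.0
clock: 10.25
tcp_pos: [0.6132, 0.0041, 0.0637]
eef_rot: [0.722, 3.057, 0.0]
contact_force: [0.8, -0.5, 0.9]
gripper_width: 0.0393
finger_force: 4.1
shift [ 0.0001 -0.0002 -0.0003] turn [ 0.0001  0.0003 -0.    ] yaw 1.107 tcp [0.6132 0.0041 0.0637] q [-0.18  0.72  1.58  0.    0.84 -1.28] w 0.03926102402383545 t 10.25
shift [ 0.0744  0.1774 -0.0863] turn [ 0.0001  0.0003 -0.    ] yaw 1.107 tcp [0.6132 0.0041 0.0637] q [-0.18  0.72  1.58  0.    0.84 -1.28] w 0.03926102402383545 t 10.25
```

```bash
python3 -m pendant '[[1,0,0,0,0,0,0],[1,0,0,0,0,0,0],[1,0,0,-0.015,0,0,0],[1,0,0,-0.05,0,0,0],[1,0,0,-0.08,0,0,0],[1,0.015,0.035,-0.085,0,0,0],[1,0.031,0.075,-0.085,0,0,0],[1,0.048,0.115,-0.085,0,0,0],[1,0.065,0.155,-0.08,0,0,0],[1,0.0745,0.1775,-0.06,0,0,0]]' 25
python3 - <<'E'
from h import *
p=viewer.read_camera("wrist"); cv2.imwrite("pics/w6.png",p["color"][:,:,::-1])
f=felt(p,"nest_pinion"); print(f and (f[0],f[1],back(p,*f[0],.013)))
go([.626,.196,.023])
E
```

```text
clock: 11.25
tcp_pos: [0.6276, 0.2, 0.1265]
eef_rot: [0.717, 3.053, 0.005]
contact_force: [0.1, -0.2, -0.8]
gripper_width: 0.0388
finger_force: 25.0
(array([315.23836608, 194.42967942]), array([  51,   48, 1934], dtype=int32), array([0.62375302, 0.19571478, 0.013     ]))
shift [-0.0044 -0.0022  0.0988] turn [-0.0016 -0.0041 -0.    ] yaw 1.112 tcp [0.6235 0.1998 0.1218] q [ 0.14  0.69  1.44  0.    1.02 -0.97] w 0.03819043540501718 t 11.35
```

View pics/w6.png

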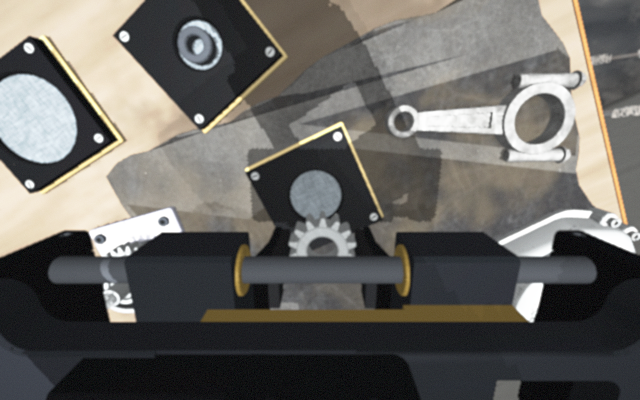

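```bash
python3 -m pendant '[[1,-0.0005,-0.0005,0.02,0,0,0],[1,-0.0005,-0.0005,0.05,0,0,0],[1,-0.0005,-0.0005,0.08,0,0,0],[1,-0.0005,-0.0005,0.096,0,0,0],[1,-0.0005,-0.0005,0.102,0,0,0],[1,-0.0005,-0.0005,0.102,0,0,0],[1,-0.0005,-0.0005,0.102,0,0,0],[-0.4,-0.0005,-0.0005,0.102,0,0,0],[-0.4,-0.0005,-0.0005,0.102,0,0,0],[-0.4,-0.0005,-0.0005,0.102,0,0,0]]' && python3 -m pendant '[[-0.4,0,0,0,0,0,0],[-0.4,0,0,0,0,0,0],[-1,0,0,-0.02,0,0,0],[-1,0,0,-0.05,0,0,0],[-1,0,0,-0.09,0,0,0],[-1,0,0,-0.1,0,0,0],[-1,-0.015,-0.035,-0.11,0,0,0],[-1,-0.032,-0.077,-0.11,0,0,0],[-1,-0.048,-0.115,-0.11,0,0,0],[-1,-0.064,-0.154,-0.1,0,0,0]]'
python3 - <<'E'
from h import *
go([.613,.004,.049])
p=viewer.read_camera("wrist"); cv2.imwrite("pics/w7.png",p["color"][:,:,::-1])
p=viewer.read_camera("top"); cv2.imwrite("pics/t7.png",p["color"][:,:,::-1])
for t in ("pinion","nest_pinion","collar","nest_collar"): 
  for d in finder.outline_of(p,t)[:1]: print(t,d["p"],d["box"],back(p,*d["box"][:2],.02))
E
```

```text
clock: 12.35
tcp_pos: [0.6268, 0.1957, 0.0226]
eef_rot: [0.721, 3.056, 0.001]
contact_force: [-0.2, 0.2, -0.3]
gripper_width: 0.0548
finger_force: 0.0
clock: 13.35
tcp_pos: [0.6151, 0.0279, 0.1224]
eef_rot: [0.72, 3.055, 0.0]
contact_force: [0.2, -1.0, -1.4]
gripper_width: 0.0873
finger_force: 0.0
shift [-0.0086 -0.0223  0.0734] turn [ 0.001   0.0027 -0.    ] yaw 1.108 tcp [0.6151 0.0279 0.1224] q [-0.14  0.64  1.55  0.    0.95 -1.24] w 0.08726030221553065 t 13.35
pinion 0.44 [247.7, 164.3, 9.5, 11.0] [0.62649257 0.20401041 0.02      ]
nest_pinion 0.59 [242.6, 163.8, 20.3, 38.3] [0.62799763 0.21628769 0.02      ]
```

View pics/w7.png

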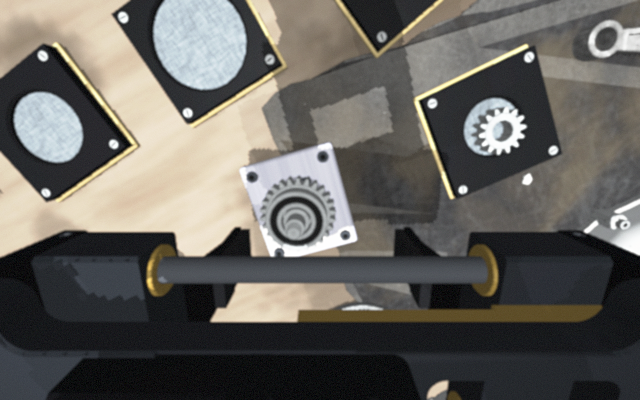

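Run:
```python
from h import *
p=viewer.read_camera("wrist"); im=cv2.resize(p["color"][60:200,420:570],None,fx=4,fy=4,interpolation=cv2.INTER_CUBIC)[:,:,::-1].copy()
for r,z,c in ((.0255,.013,(0,255,255)),(.020,.029,(0,0,255))):
    a=np.linspace(0,2*np.pi,60); P=np.array([proj(p,np.array([.6255+r*np.cos(t),.196+r*np.sin(t),z])) for t in a])
    cv2.polylines(im,[((P-[420,60]+.5)*4).astype(np.int32)],True,c,1)
cv2.imwrite("pics/w8.png",im)
```

```text
(no output)
```

View pics/w8.png

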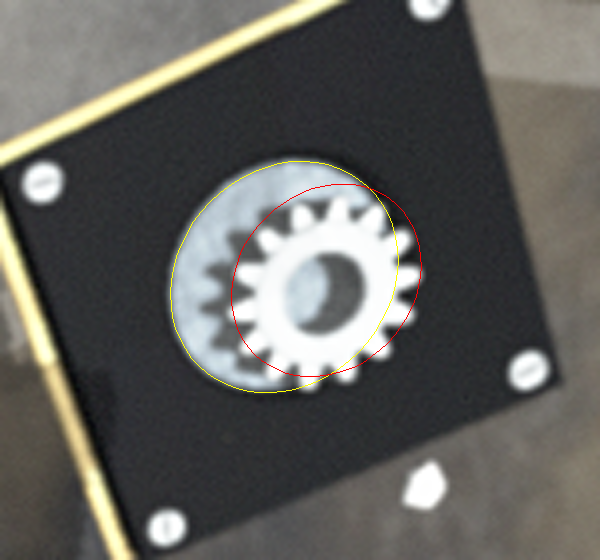

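```bash
python3 -m pendant '[[-1,-0.01,-0.023,0,0,0,0],[-1,-0.01,-0.023,0.02,0,0,0],[-1,-0.01,-0.023,0.05,0,0,0],[-1,-0.01,-0.023,0.068,0,0,0],[-1,-0.01,-0.023,0.0725,0,0,0],[1,-0.01,-0.023,0.0725,0,0,0],[1,-0.01,-0.023,0.0725,0,0,0],[1,-0.01,-0.023,0.0725,0,0,0],[1,-0.01,-0.023,0.0725,0,0,0],[1,-0.01,-0.023,0.0725,0,0,0]]' 25 && python3 -m pendant '[[1,0,0,0,0,0,0],[1,0,0,0,0,0,0],[1,0,0,0,0,0,0],[1,0,0,0,0,0,0],[1,0,0,-0.01,0,0,0],[1,0,0,-0.03,0,0,0],[1,0,0,-0.06,0,0,0],[1,0,0,-0.085,0,0,0],[1,0,0,-0.09,0,0,0],[1,0,0,-0.09,0,0,0]]' 30
python3 - <<'E'
from h import *
go([.4465,-.165,.12])
E
```

```text
clock: 14.7
tcp_pos: [0.6135, 0.0041, 0.0498]
eef_rot: [0.722, 3.056, 0.0]
contact_force: [0.4, 0.5, -0.3]
gripper_width: 0.0547
finger_force: 0.0
clock: 15.7
tcp_pos: [0.6133, 0.0041, 0.1397]
eef_rot: [0.722, 3.056, -0.0]
contact_force: [-0.0, -0.2, -1.6]
gripper_width: 0.0505
finger_force: 30.0
shift [ 0.0736 -0.2258  0.0195] turn [ 0.0003  0.0014 -0.    ] yaw 1.107 tcp [0.6133 0.0041 0.1397] q [-0.18  0.61  1.54 -0.    0.99 -1.28] w 0.050530012995460054 t 15.7
```

```bash
python3 -m pendant '[[1,0.006,-0.02,0,0,0,0],[1,0.018,-0.056,0,0,0,0],[1,0.031,-0.096,0,0,0,0],[1,0.044,-0.136,0,0,0,0],[1,0.057,-0.176,0,0,0,0],[1,0.068,-0.208,0,0,0,0],[1,0.0735,-0.2255,0,0,0,0],[1,0.0735,-0.2255,0.01,0,0,0],[1,0.0735,-0.2255,0.02,0,0,0],[1,0.0735,-0.2255,0.02,0,0,0]]'
python3 - <<'E'
from h import *
p=viewer.read_camera("wrist"); cv2.imwrite("pics/w9.png",p["color"][:,:,::-1])
f=felt(p,"nest_bearing"); print(f and (f[0],f[1],back(p,*f[0],.013)))
go([.4465,-.165,.023])
E
```

```text
clock: 16.7
tcp_pos: [0.4456, -0.1633, 0.1169]
eef_rot: [-0.72, -3.054, -0.003]
contact_force: [-0.0, 0.6, -1.1]
gripper_width: 0.0505
finger_force: 30.0
(array([319.79286838, 189.09910855]), array([  65,   44, 1907], dtype=int32), array([ 0.43587043, -0.15999424,  0.013     ]))
shift [-0.0007 -0.0013  0.0951] turn [ 0.0004 -0.002   0.    ] yaw 1.108 tcp [ 0.4466 -0.1636  0.1181] q [-0.59  0.5   1.9   0.    0.74 -1.7 ] w 0.050646006281275927 t 16.8
```

```bash
python3 -m pendant '[[1,-0.0005,-0.001,0.02,0,0,0],[1,-0.0005,-0.001,0.05,0,0,0],[1,-0.0005,-0.001,0.08,0,0,0],[1,-0.0005,-0.001,0.092,0,0,0],[1,-0.0005,-0.001,0.0965,0,0,0],[1,-0.0005,-0.001,0.0965,0,0,0],[1,-0.0005,-0.001,0.0965,0,0,0],[-0.7,-0.0005,-0.001,0.0965,0,0,0],[-0.7,-0.0005,-0.001,0.0965,0,0,0],[-0.7,-0.0005,-0.001,0.0965,0,0,0]]' && python3 -m pendant '[[-0.7,0,0,0,0,0,0],[-0.7,0,0,0,0,0,0],[-1,0,0,-0.02,0,0,0],[-1,0,0,-0.05,0,0,0],[-1,0,0,-0.09,0,0,0],[-1,0,0,-0.1,0,0,0],[-1,-0.006,0.018,-0.11,0,0,0],[-1,-0.018,0.054,-0.11,0,0,0],[-1,-0.031,0.096,-0.11,0,0,0],[-1,-0.035,0.11,-0.11,0,0,0]]'
python3 - <<'E'
from h import *
go([.613,.004,.049])
p=viewer.read_camera("wrist"); im=p["color"][:,:,::-1].copy()
for x,y,r,z,c in ((.4468,-.165,.0315,.013,(0,255,255)),(.4468,-.165,.026,.028,(0,0,255))):
    P=np.array([proj(p,np.array([x+r*np.cos(t),y+r*np.sin(t),z])) for t in np.linspace(0,2*np.pi,60)])
    cv2.polylines(im,[P.astype(np.int32)],True,c,1)
cv2.imwrite("pics/w10.png",im)
E
```

```text
clock: 17.8
tcp_pos: [0.4469, -0.166, 0.0233]
eef_rot: [0.722, 3.056, -0.001]
contact_force: [-1.1, -0.3, 0.4]
gripper_width: 0.0672
finger_force: 0.0
clock: 18.8
tcp_pos: [0.5292, -0.0809, 0.1323]
eef_rot: [0.718, 3.056, 0.001]
contact_force: [-0.3, -0.1, 0.3]
gripper_width: 0.0866
finger_force: 0.0
shift [-0.0371  0.1133  0.0835] turn [ 0.001   0.0017 -0.    ] yaw 1.109 tcp [ 0.5292 -0.0809  0.1323] q [-0.36  0.54  1.74  0.    0.86 -1.47] w 0.08657126298358042 t 18.8
```

View pics/w10.png

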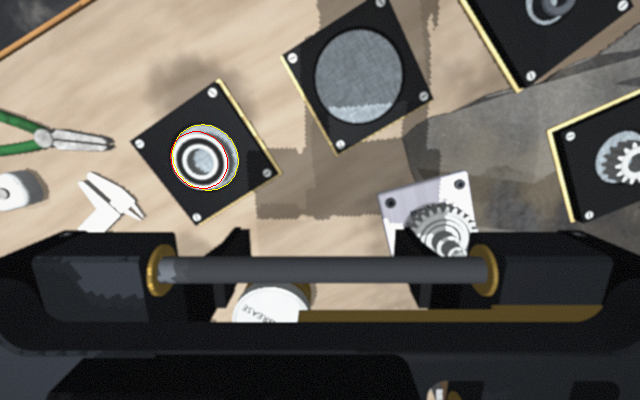

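```bash
python3 -m pendant '[[-1,-0.01,0.035,0,0,0,0],[-1,-0.023,0.075,0,0,0,0],[-1,-0.035,0.107,0,0,0,0],[-1,-0.038,0.1165,0,0,0,0],[-1,-0.038,0.1165,0.02,0,0,0],[-1,-0.038,0.1165,0.05,0,0,0],[-1,-0.038,0.1165,0.08,0,0,0],[-1,-0.038,0.1165,0.095,0,0,0],[-1,-0.038,0.1165,0.099,0,0,0],[-1,-0.038,0.1165,0.099,0,0,0]]' && python3 -m pendant '[[1,0,0,0,0,0,0],[1,0,0,0,0,0,0],[1,0,0,0,0,0,0],[1,0,0,0,0,0,0],[1,0,0,0,0,0,0],[1,0,0,0,0,0,0],[1,0,0,0,0,0,0],[1,0,0,0,0,0,0],[1,0,0,0,0,0,0],[1,0,0,0,0,0,0]]' 35
python3 - <<'E'
from h import *
go([.613,.004,.14]); go([.4468,-.0025,.14])
E
```

```text
clock: 19.85
tcp_pos: [0.6125, 0.0035, 0.0332]
eef_rot: [-0.723, -3.056, 0.0]
contact_force: [0.1, -0.4, 0.3]
gripper_width: 0.0869
finger_force: 0.0
clock: 20.85
tcp_pos: [0.6137, 0.0042, 0.0346]
eef_rot: [0.722, 3.056, 0.0]
contact_force: [-0.0, 0.5, 6.5]
gripper_width: 0.0658
finger_force: 34.9
shift [ 0.0004 -0.0004 -0.1054] turn [ 0.0005  0.0015 -0.    ] yaw 1.107 tcp [0.6137 0.0042 0.0346] q [-0.18  0.77  1.59  0.    0.78 -1.28] w 0.06577959950789518 t 20.85
shift [ 0.1462 -0.0806 -0.1057] turn [ 0.0005  0.0015 -0.    ] yaw 1.107 tcp [0.6137 0.0042 0.0346] q [-0.18  0.77  1.59  0.    0.78 -1.28] w 0.06577959950789518 t 20.85
```

```bash
python3 -m pendant '[[1,0,0,-0.005,0,0,0],[1,0,0,-0.01,0,0,0],[1,0,0,-0.02,0,0,0],[1,0,0,-0.035,0,0,0],[1,0,0,-0.055,0,0,0],[1,0,0,-0.075,0,0,0],[1,0,0,-0.095,0,0,0],[1,0,0,-0.105,0,0,0],[1,0,0,-0.105,0,0,0],[1,0,0,-0.105,0,0,0]]'
python3 - <<'E'
from h import *
go([.4468,-.0025,.14])
p=viewer.read_camera("wrist"); cv2.imwrite("pics/w11.png",p["color"][:,:,::-1])
q=viewer.read_camera("side"); cv2.imwrite("pics/s11.png",q["color"][:,:,::-1])
a=cv2.resize(p["color"][130:330,200:440],(480,400)); b=cv2.resize(q["color"][100:260,280:440],(400,400),interpolation=cv2.INTER_CUBIC)
cv2.imwrite("pics/x11.png",np.hstack([a,b])[:,:800,::-1])
E
```

```text
clock: 21.85
tcp_pos: [0.6127, 0.0042, 0.1384]
eef_rot: [-0.722, -3.057, 0.0]
contact_force: [-0.5, -0.4, -3.5]
gripper_width: 0.0657
finger_force: 34.9
shift [ 0.1453 -0.0802 -0.0015] turn [-0.0002 -0.0005 -0.    ] yaw 1.107 tcp [0.6127 0.0042 0.1384] q [-0.18  0.61  1.54 -0.    0.99 -1.28] w 0.0657092838168882 t 21.85
```

View pics/x11.png

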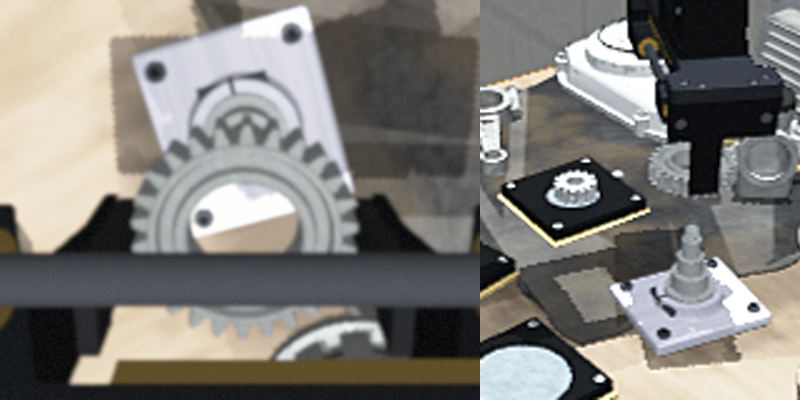

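```bash
python3 -m pendant '[[1,0.015,-0.008,0,0,0,0],[1,0.04,-0.022,0,0,0,0],[1,0.07,-0.039,0,0,0,0],[1,0.1,-0.055,0,0,0,0],[1,0.125,-0.069,0,0,0,0],[1,0.14,-0.077,0,0,0,0],[1,0.1455,-0.08,0.01,0,0,0],[1,0.1455,-0.08,0.03,0,0,0],[1,0.1455,-0.08,0.05,0,0,0],[1,0.1455,-0.08,0.06,0,0,0]]'
python3 - <<'E'
from h import *
go([.4468,-.0025,.0225])
E
```

```text
clock: 22.95
tcp_pos: [0.4462, -0.0021, 0.0769]
eef_rot: [-0.722, -3.054, -0.0]
contact_force: [-0.8, -0.0, -2.9]
gripper_width: 0.0659
finger_force: 34.9
shift [-0.0009 -0.      0.0544] turn [-0.0007 -0.0031 -0.    ] yaw 1.107 tcp [ 0.4462 -0.0021  0.0769] q [-0.26  0.56  2.   -0.    0.59 -1.36] w 0.06587755065683466 t 22.95
```

```bash
python3 -m pendant '[[1,-0.0005,0,0.02,0,0,0],[1,-0.0005,0,0.038,0,0,0],[1,-0.0005,0,0.048,0,0,0],[1,-0.0005,0,0.053,0,0,0],[1,-0.0005,0,0.055,0,0,0],[1,-0.0005,0,0.055,0,0,0],[1,-0.0005,0,0.055,0,0,0],[-1,-0.0005,0,0.055,0,0,0],[-1,-0.0005,0,0.055,0,0,0],[-1,-0.0005,0,0.055,0,0,0]]' && python3 -m pendant '[[-1,0,0,0,0,0,0],[-1,0,0,0,0,0,0],[-1,0,0,0,0,0,0],[-1,0,0,-0.015,0,0,0],[-1,0,0,-0.04,0,0,0],[-1,0,0,-0.07,0,0,0],[-1,0,0,-0.1,0,0,0],[-1,0,0,-0.14,0,0,0],[-1,-0.05,0,-0.16,0,0,0],[-1,-0.1,0,-0.16,0,0,0]]'
python3 - <<'E'
from h import *
p=viewer.read_camera("wrist"); q=viewer.read_camera("side")
ims=[]
for p in (p,q):
    im=p["color"][:,:,::-1].copy()
    for x,y,r,z in ((.4468,-.0025,.034,.029),(.4468,-.165,.026,.028),(.6257,.196,.02,.029),(.4625,.167,.014,.027)):
        P=np.array([proj(p,np.array([x+r*np.cos(t),y+r*np.sin(t),z])) for t in np.linspace(0,2*np.pi,60)])
        cv2.polylines(im,[P.astype(np.int32)],True,(0,0,255),1)
    ims.append(im)
cv2.imwrite("pics/x12.png",np.hstack([ims[0][:260,:400],cv2.resize(ims[1][140:360,220:420],(400,440))[:260]]) if 0 else np.vstack([ims[0][:260,:600],ims[1][150:350,20:620]]))
E
```

```text
clock: 23.95
tcp_pos: [0.448, -0.0026, 0.0241]
eef_rot: [0.722, 3.056, -0.0]
contact_force: [0.2, 0.8, -0.9]
gripper_width: 0.0815
finger_force: 0.0
clock: 24.95
tcp_pos: [0.5352, -0.0456, 0.1871]
eef_rot: [0.719, 3.053, -0.0]
contact_force: [1.4, -0.3, -0.1]
gripper_width: 0.0869
finger_force: 0.0
```

View pics/x12.png

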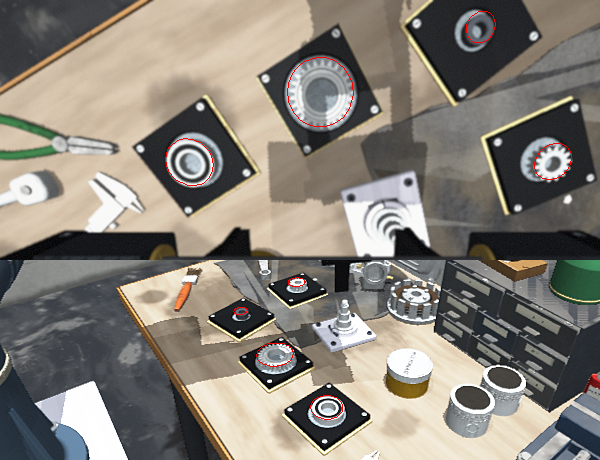

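Run:
```python
from h import *
out=[]
for n in ("wrist","side"):
    p=viewer.read_camera(n); u,v=proj(p,np.array([.4468,-.0025,.02])).astype(int); k=60 if n=="wrist" else 40
    s=400/(2*k); im=cv2.resize(p["color"][v-k:v+k,u-k:u+k],(400,400),interpolation=cv2.INTER_CUBIC)[:,:,::-1].copy()
    for r,z,c in ((.034,.029,(0,0,255)),(.0415,.018,(0,255,255))):
        P=np.array([proj(p,np.array([.4468+r*np.cos(t),-.0025+r*np.sin(t),z])) for t in np.linspace(0,2*np.pi,60)])
        cv2.polylines(im,[((P-[u-k,v-k]+.5)*s).astype(np.int32)],True,c,1)
    out.append(im)
cv2.imwrite("pics/x13.png",np.hstack(out))
```

```text
(no output)
```

View pics/x13.png

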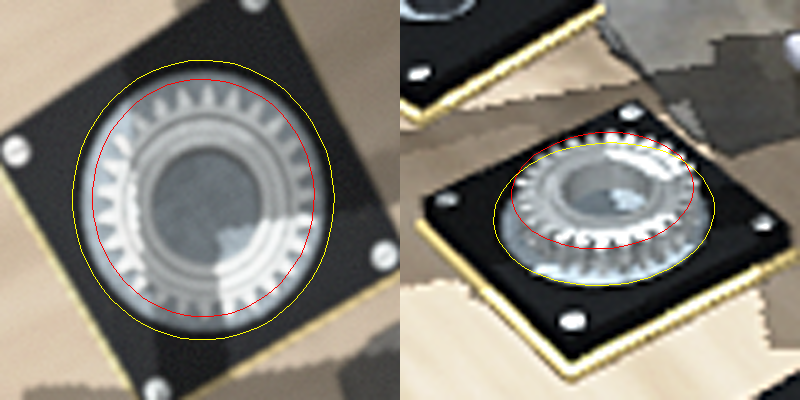

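The gear lies flat inside its pocket, with felt showing all round. All four parts are seated, so I'm handing the job in.

```bash
python3 -c "
from station import robot; print(robot.job_done())"
```

```text
the job is handed in; nothing more can be done
None
```

The collar, pinion, bearing and large gear each lie flat in their own nest in the camera checks, the tin was left alone, and the job is handed in at about 25 s; no verdict came back.

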